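# Turn the cast housing over and clamp it in the sliding-jaw holder

### The arm

A 6-joint arm with a two-finger parallel gripper is mounted at the origin on the work surface. World frame = base frame: x ahead of the robot, y to its left, z up, the work surface at z = 0. Lengths are in m, angles in rad, forces in N, time in s.
With the tool pointing down it reaches from about 0.3 to 0.875 m from the base axis. Payload 6.4 kg.
Tool frame: the origin (TCP) lies midway between the tips of the shut fingers; the grasp point (between the pads) lies 19 mm behind it; z points along the fingers, y is the line along which they close (so a half turn about z gives the same grasp; the last joint's range is limited). The gripper opens to 85 mm and grips with 20 to 120 N. Pads are 22 mm wide; open, the fingers measure 114 mm over their backs; the gripper's body (76 mm by 85 mm) begins 54 mm behind the grasp point. The pads swing forward as they close: fully open they stand 13 mm farther back than shut.
Start: joints at [-1.397, 0.181, 1.607, -0, 1.354, -0.206], TCP at [0.213, -0.534, 0.231] pointing down, gripper open.
Joint ranges: [-2.99, 2.99], [-0.89, 2.07], [0.3, 2.58], [-1.14, 4.28], [0, 2.63], [-3.12, 3.12]. Speed limits (rad/s): [2.57, 2.57, 3.01, 3.14, 3.14, 3.14].

### API

Orientations are given as a unit quaternion [w, x, y, z].
In Python, from bench import get_obs, camera, hand_in gives the robot as it stands.
- The arm moves only by the tool carry_out, never from a script. Its argument "plan" is a list that holds one entry, the list of rows, each a list of 7 numbers: the shift along the world's x, y, z in m, then the turn, a rotation vector about the world's x, y, z in rad, then the opening, from 0 (shut) to 1 (fully open). In form: [[[x, y, z, rx, ry, rz, hand], ...]]. A call has exactly 5 rows; each row is the pose to reach, as a shift and turn from the pose commanded when the call began; what a row does not reach only later rows make up. A row lasts 1/12 s, in which the tool goes at most 41.7 mm and 7.16 degrees, less where a joint would pass 70% of its speed; a pose out of reach is approached as far as the arm can. A call with a gripper value outside its range is refused whole. The fingers move at their own pace and stop on an object; the grip force is fixed at half the most. Time passes only in rows, so rows that repeat a pose let the fingers close, or fill a call up. It gives the time, the measured TCP pose, the force, the opening and the grip force at its end, in the units of the state.
- get_obs(): the state, without advancing time (a new reading comes with each control period).
- camera(name): name is "side" or "top" or "wrist"; returns a dict with "pixels" (420x560x3 uint8, red, green, blue), "z_map" (420x560 float32, m along the optical axis (not along the pixel's ray), 0 where there is no reading), "camera_matrix" (3x3 intrinsics, pixels), "cam_to_world" (4x4, takes a point from camera to world coordinates). Camera axes: x right, y up, looking along -z (the intrinsics and any distortion apply to the point x, -y, -z); pixel columns grow to the right and rows downward; lengths in m; the calibration is good to about 2 mm. A picture is of the moment at which its call begins.
- hand_in(): hands the job in; it is judged then, once.
The state is a dict: "time_s": time; "q": joint angles; "dq": joint speeds; "joint_efforts": joint torques, N m; "eef_pos": TCP position; "eef_rot": TCP orientation; "wrist_force": force on the tool from outside, world axes, zero at the start; "torque": the same for the moment, N m; "opening": opening from 0.0 (shut) to 1.0 (fully open); "grasp_force": force on a finger pad.
Only numpy, scipy, OpenCV 4.12 (cv2) and the standard library are available. Lean on these libraries where they do the work, as an engineer would, in place of code of your own. Each camera call takes 0.05 s, during which the arm holds its last target. There are 200 camera calls.

### The job

The cup-shaped eight-sided metal housing stands mouth-down on the bench. Turn it over, stand it mouth-up on the bed of the sliding-jaw holder between the two jaws, let go of it, and then slide the moving jaw up and press it firmly, so that the housing is held flat-sided between both jaws. Leave the hammer, the wrench and the can where they are.

Things in the scene. Friction and masses are not known exactly. Their poses are not given: they have to be found in the camera images.
- housing: Aluminium cup, octagonal outside: 60 mm across flats (each 25 mm wide), 65 mm across corners, 80 mm tall, wall 5 mm, closed base 6 mm, 0.3 kg. Origin at its centre, 40 mm from each end; z points from mouth to closed base: up at the start, down when mouth-up. Flats face its x axis and every 45 deg about z. Dark vent slots near the base. Lies steadily on a flat when on its side.
- holder: Fixed steel holder: flat bed 120 mm (x) by 236 mm (y, from -137 to +99 mm) by 14 mm thick. Origin on the bench under the bed, z up; the bed's top is at z = 14 mm. Along its y axis: the moving jaw on the -y side, the fixed jaw at the +y end, facing each other.
- stop: Fixed jaw of the holder, a steel block 90 mm (x) by 22 mm (y) by 34 mm high on the bed. Origin at the middle of the lower edge of its clamping face, at x = 0, y = +75 mm, z = 14 mm of the holder; it faces the holder's -y.
- jaw (a joint): Moving jaw, slides along the holder's y, in m: 0 is fully open, 140 mm between the jaw faces; it grows towards the fixed jaw (gap = 140 mm minus the value); travel 95 mm. Stays where left, takes about 3 N to slide. Jaw 80 mm (x) by 18 mm (y), 34 mm high over the bed.
- jaw_grip (a point): Middle height to grip on the black upright fin behind the moving jaw (40 mm behind the jaw's face): the fin is 16 mm thick (holder's x), 34 mm long (holder's y); its top is 87 mm over the bench, this point 68 mm over the bench. It is pinched across its thickness from above, or pushed.
- hammer: Bystander: hammer lying flat, 280 mm long, handle along its x axis. Leave alone.
- wrench: Bystander: steel wrench lying flat, 170 mm long along its x axis. Leave alone.
- can: Bystander: upright grey can, 64 mm across, 130 mm tall, origin under its centre. Leave alone.
Things that resemble listed ones, but are neither listed nor needed, are in the scene too. Several things have the shape of the housing; the one meant has the colours described above.

How it is judged:
By the outcome, as a careful person would: the job done as asked, in the order asked, and still so for the second after the job is handed in, with the robot touching nothing.
It also fails if it takes over 72 s, if anything falls off the work surface, if the arm or the gripper's body presses on something with over 40 N, if the wrist force passes 120 N, or if a joint passes its speed limit or range.

## Working session

There is one attempt and no reset: what is moved stays moved. The work goes in short steps, Python scripts to look and compute and a tool call to move; the robot and the scene stay as the last step left them, time stands still between calls to the robot, and variables do not carry over. Pictures are saved under pics/ and viewed, at most 10 in all, crops included, and the job is handed in when it is done.

Besides the shell and the picture viewer there is one more tool, called after "Request:" as name(argument=value, ...) on one line, values as JSON. carry_out: Moves the arm, as the interface text tells. Its arguments: {"type":"object","properties":{"plan":{"type":"array","items":{"type":"array","items":{"type":"array","items":{"type":"number"}}}}},"required":["plan"]}

```bash
mkdir -p pics; ls
python3 - <<'E'
from bench import *
import cv2,numpy as np,pickle
d={}
for n in ("top","side"):
    c=camera(n); d[n]=c
    cv2.imwrite(f"pics/{n}0.png",cv2.resize(c["pixels"][:,:,::-1],(784,588)))
    print(n,c["camera_matrix"],c["cam_to_world"].round(4),[k for k in c])
pickle.dump(d,open("d0.pkl","wb"))
o=get_obs();print(o)
E
```

```text
pics
top [[455.65162026   0.         289.06354514]
 [  0.         455.65162026 214.41213527]
 [  0.           0.           1.        ]] [[ 0.0215  0.9944 -0.1037  0.5224]
 [-0.9995  0.0236  0.0189  0.0548]
 [ 0.0212  0.1033  0.9944  1.2063]
 [ 0.      0.      0.      1.    ]] ['pixels', 'z_map', 'camera_matrix', 'cam_to_world']
side [[460.73347498   0.         281.04744436]
 [  0.         460.73347498 208.15599464]
 [  0.           0.           1.        ]] [[-0.8023  0.4038 -0.4396  0.1681]
 [-0.5968 -0.5313  0.6012  0.6947]
 [ 0.0092  0.7447  0.6673  0.7845]
 [ 0.      0.      0.      1.    ]] ['pixels', 'z_map', 'camera_matrix', 'cam_to_world']
{'time_s': 0.1, 'q': array([-1.39730841e+00,  1.81463851e-01,  1.60791812e+00, -9.89419262e-08,
        1.35378690e+00, -2.06290433e-01]), 'dq': array([ 0.00143725, -0.00246369, -0.00091754,  0.00050533,  0.00090259,
       -0.00074752]), 'joint_efforts': array([ 5.39080083e-04, -4.45878410e+01, -3.52238846e+01, -2.07524108e-04,
        4.15426548e-03, -1.38879517e-05]), 'eef_pos': array([ 0.21309459, -0.53352074,  0.23047098]), 'eef_rot': array([-7.88005077e-04,  9.82024853e-01,  1.88750013e-01,  1.28771265e-05]), 'wrist_force': array([ 0.02313544, -1.01123292,  0.22738062]), 'torque': array([-0.02408837,  0.01530999, -0.02326464]), 'grasp_force': 0.0, 'opening': 0.9984525528524091}
```

View pics/top0.png

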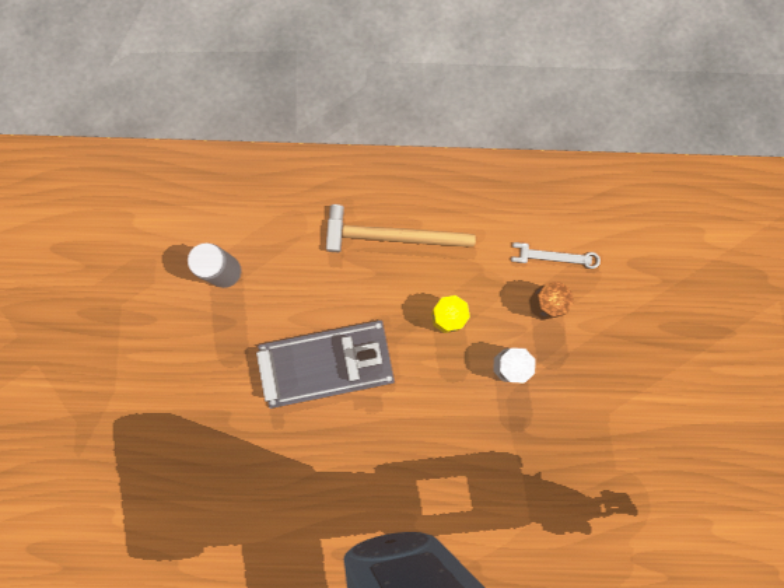

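View pics/side0.png

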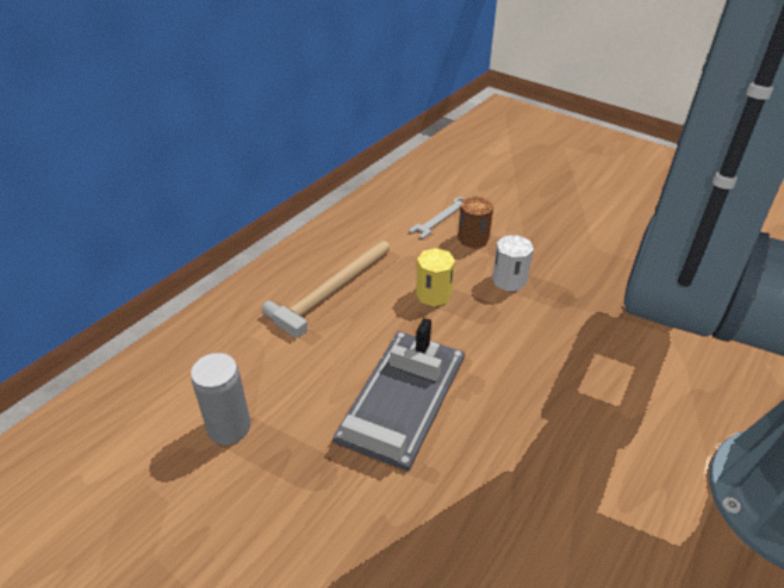

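Top view (1.4× scale): there are three octagonal cups. Silver is at (517,365), yellow at (452,313) and rust-brown at (555,300). Silver fits "aluminium with dark vent slots"; I'll confirm it in a crop. The holder is at (325,363) with its fixed jaw on the left at (267,375) and the fin at (367,353). The can is at (207,260).

```bash
cat > h.py <<'E'
import numpy as np,cv2
def world(c):
    K=c["camera_matrix"];T=c["cam_to_world"];z=c["z_map"]
    v,u=np.mgrid[:z.shape[0],:z.shape[1]]
    P=np.stack([(u-K[0,2])/K[0,0]*z,-(v-K[1,2])/K[1,1]*z,-z],-1)
    W=P@T[:3,:3].T+T[:3,3]; W[z==0]=np.nan; return W
def ray(c,uv,h):
    K=c["camera_matrix"];T=c["cam_to_world"];uv=np.atleast_2d(uv).astype(float)
    d=np.stack([(uv[:,0]-K[0,2])/K[0,0],-(uv[:,1]-K[1,2])/K[1,1],-np.ones(len(uv))],-1)@T[:3,:3].T
    return T[:3,3]+d*((h-T[2,3])/d[:,2])[:,None]
def big(m):
    n,l,s,_=cv2.connectedComponentsWithStats(m.astype(np.uint8)); return l==1+np.argmax(s[1:,4])
def outline(m):
    return max(cv2.findContours(m.astype(np.uint8),cv2.RETR_EXTERNAL,cv2.CHAIN_APPROX_NONE)[0],key=len)[:,0]
E
python3 - <<'E'
import pickle,numpy as np,cv2
from h import *
d=pickle.load(open("d0.pkl","rb"));t=d["top"];W=world(t)
def box(u0,v0,u1,v1):
    b=np.zeros(W.shape[:2],bool);b[int(v0/1.4):int(v1/1.4),int(u0/1.4):int(u1/1.4)]=1;return b
m=big(box(480,330,560,400)&(abs(W[...,2]-.08)<.008))
P=ray(t,outline(m),.08)[:,:2]
c,s,a=cv2.minAreaRect(P.astype(np.float32)*1000)
print("housing",np.nanmedian(W[m],0),c,s,a, P.min(0),P.max(0))
# octagon orientation: support width vs angle mod 45
th=np.radians(np.arange(0,180,1)); w=np.array([np.ptp(P@[np.cos(x),np.sin(x)]) for x in th])
w4=w.reshape(4,45).mean(0);k=np.argmin(w4);print("flat dir mod45",k,w4.min(),w4.max(),np.round(w4[::5]*1e3,1))
hb=box(240,310,410,420)
for nm,lo,hi,h in(("bed",.008,.022,.014),("jaws",.042,.054,.048),("fin",.08,.095,.087)):
    m=hb&(W[...,2]>lo)&(W[...,2]<hi)
    n,l,st,ce=cv2.connectedComponentsWithStats(m.astype(np.uint8))
    for i in range(1,n):
        if st[i,4]<25: continue
        mm=l==i;P=ray(t,outline(mm),h)[:,:2]
        r=cv2.minAreaRect(P.astype(np.float32)*1000)
        print(nm,st[i,4],np.round(r[0],1),np.round(r[1],1),round(r[2],1),np.nanmedian(W[mm][:,2]).round(4))
# all outer bed corners
for cc,b in(("can",box(180,235,245,290)),):
    m=b&(W[...,2]>.12);print(cc,np.nanmean(W[m],0))
for n,b in (("yel",box(430,290,475,335)),("brown",box(535,280,580,320))):
    m=b&(W[...,2]>.07);print(n,np.nanmean(W[m],0))
a=t["pixels"][215:295,290:430,::-1];b=d["side"]["pixels"][135:225,285:405,::-1]
cv2.imwrite("pics/crop.png",np.hstack([cv2.resize(a,(420,400)),cv2.resize(b,(360,400))[:, :]]))
E
```

```text
housing [ 0.52944238 -0.16832287  0.0788927 ] (530.2872924804688, -167.57347106933594) (61.149559020996094, 59.26715850830078) 84.923828125 [ 0.49975281 -0.19864744] [ 0.55882425 -0.13670179]
flat dir mod45 41 0.06027840842534562 0.06313055433517921 [60.4 61.5 62.5 63.  63.1 62.9 62.1 60.9 60.3]
bed 3332 [525.4 175.2] [119.5 234.7] 12.7 0.0134
jaws 220 [535.9 128.8] [79.1 18. ] 12.6 0.0472
jaws 320 [502.5 277. ] [89.6 22.7] 12.8 0.0474
fin 87 [542.9  98.7] [15.6 33.6] 13.8 0.0854
can [0.69512195 0.37280874 0.12875942]
yel [ 0.61983128 -0.0502441   0.07907248]
brown [ 0.64934994 -0.23615641  0.07866773]
```

View pics/crop.png

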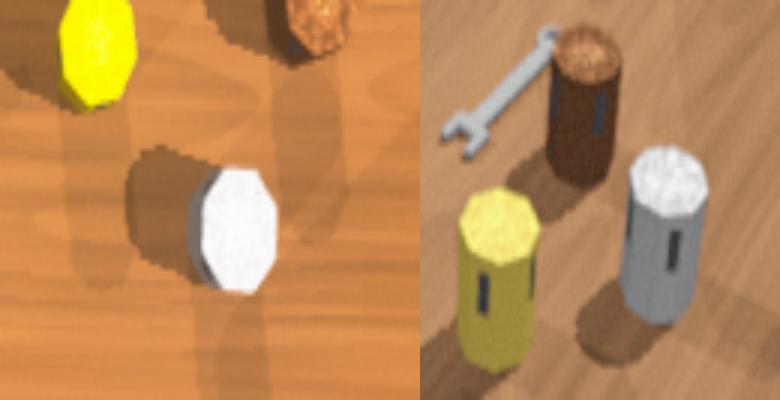

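The enlarged crop shows the silver cup, at about (240,230) in the left part and (665,235) in the right part. It has plain metal sides and dark slots near the top (base end), so it is the housing. The yellow and rust cups are decoys.

Plan: grip with the tool tilted outward and rotate about the closing axis to lay the housing on its side. Then regrasp and rotate the same way again onto the bed.

```bash
cat >> h.py <<'E'
from scipy.spatial.transform import Rotation as Ro
def tool(G,head,tilt,back=.025):
    p,t=np.radians([head,tilt]);h=np.array([np.cos(p),np.sin(p),0]);Z=np.array([0,0,1.])
    a=-np.cos(t)*Z+np.sin(t)*h;x=np.cos(t)*h+np.sin(t)*Z
    return np.array(G)+back*a,np.stack([x,np.cross(a,x),a],1)
def steps(*tg):
    """print shift+turn between consecutive targets, starting from the measured pose"""
    from bench import get_obs
    o=get_obs();w=o["eef_rot"];p=o["eef_pos"];R=Ro.from_quat([w[1],w[2],w[3],w[0]])
    print("t",round(o["time_s"],2),"q",o["q"].round(2),"op",round(o["opening"],3),"p",p.round(4))
    for P,M in tg:
        Q=Ro.from_matrix(M);rv=(Q*R.inv()).as_rotvec();d=P-p
        print(np.round(d,4),np.round(rv,3),"calls>=",round(max(np.linalg.norm(d)/.208,np.degrees(np.linalg.norm(rv))/35.8),2))
        p,R=P,Q
E
python3 - <<'E'
from h import *
G=[.5295,-.1675,.050];H=-4
steps(tool([.43,-.165,.23],H,20),tool(G,H,40,-.075),tool(G,H,40))
E
```

```text
t 0.1 q [-1.4   0.18  1.61 -0.    1.35 -0.21] op 0.998 p [ 0.2131 -0.5335  0.2305]
[ 0.2254  0.3679 -0.024 ] [ 0.053 -0.348 -0.445] calls>= 2.08
[ 0.0429  0.0015 -0.0991] [-0.024 -0.348  0.   ] calls>= 0.56
[ 0.0641 -0.0045 -0.0766] [0. 0. 0.] calls>= 0.48
```

Request:
carry_out(plan=[[[0.015, 0.025, 0, 0.004, -0.023, -0.03, 1], [0.03, 0.049, -0.002, 0.007, -0.046, -0.059, 1], [0.045, 0.074, -0.004, 0.011, -0.07, -0.089, 1], [0.06, 0.098, -0.006, 0.014, -0.093, -0.118, 1], [0.075, 0.123, -0.008, 0.018, -0.116, -0.148, 1]]])

```text
time_s: 0.52
eef_pos: [0.2886, -0.4097, 0.2227]
eef_rot: [0.002, 0.992, 0.114, 0.059]
wrist_force: [0.8, 0.3, -0.3]
opening: 0.999
grasp_force: 0.0
```

Request:
carry_out(plan=[[[0.015, 0.025, 0, 0.004, -0.023, -0.03, 1], [0.03, 0.049, -0.002, 0.007, -0.046, -0.059, 1], [0.045, 0.074, -0.004, 0.011, -0.07, -0.089, 1], [0.06, 0.098, -0.006, 0.014, -0.093, -0.118, 1], [0.075, 0.123, -0.008, 0.018, -0.116, -0.148, 1]]])

```text
time_s: 0.93
eef_pos: [0.3635, -0.2867, 0.2149]
eef_rot: [0.004, 0.992, 0.04, 0.117]
wrist_force: [0.5, -0.8, 0.6]
opening: 1.0
grasp_force: 0.0
```

Request:
carry_out(plan=[[[0.015, 0.025, 0, 0.004, -0.023, -0.03, 1], [0.03, 0.049, -0.002, 0.007, -0.046, -0.059, 1], [0.045, 0.074, -0.004, 0.011, -0.07, -0.089, 1], [0.06, 0.098, -0.006, 0.014, -0.093, -0.118, 1], [0.075, 0.122, -0.008, 0.018, -0.116, -0.149, 1]]])

```text
time_s: 1.35
eef_pos: [0.4384, -0.1647, 0.207]
eef_rot: [0.006, 0.984, -0.035, 0.174]
wrist_force: [0.8, -0.2, 0.9]
opening: 0.997
grasp_force: 0.0
```

Run:
```python
from h import *
G=[.5295,-.1675,.050];H=-4
steps(tool(G,H,40,-.075),tool(G,H,40))
```

```text
t 1.35 q [-0.77 -0.29  2.14  0.26  1.03  0.76] op 0.997 p [ 0.4384 -0.1647  0.207 ]
[ 0.043   0.0005 -0.0996] [-0.025 -0.347  0.002] calls>= 0.56
[ 0.0641 -0.0045 -0.0766] [0. 0. 0.] calls>= 0.48
```

Request:
carry_out(plan=[[[0.009, 0, -0.02, -0.005, -0.07, 0, 1], [0.017, 0, -0.04, -0.01, -0.14, 0, 1], [0.026, 0, -0.06, -0.015, -0.21, 0.001, 1], [0.035, 0, -0.08, -0.02, -0.28, 0.001, 1], [0.043, 0, -0.1, -0.025, -0.347, 0.002, 1]]])

```text
time_s: 1.77
eef_pos: [0.4789, -0.1643, 0.1122]
eef_rot: [0.01, 0.942, -0.031, 0.333]
wrist_force: [-0.1, 0.2, 0.7]
opening: 1.004
grasp_force: 0.0
```

Run:
```python
from h import *
from bench import camera
c=camera("side");cv2.imwrite("pics/s1.png",cv2.resize(c["pixels"][100:250,240:440,::-1],(800,600)))
G=[.5295,-.1675,.050];H=-4
steps(tool(G,H,40))
```

```text
t 1.82 q [-0.88 -0.12  2.37  0.94  0.6   0.03] op 0.999 p [ 0.4779 -0.1623  0.109 ]
[ 0.0676 -0.0063 -0.0782] [-0.005 -0.019 -0.007] calls>= 0.5
```

View pics/s1.png

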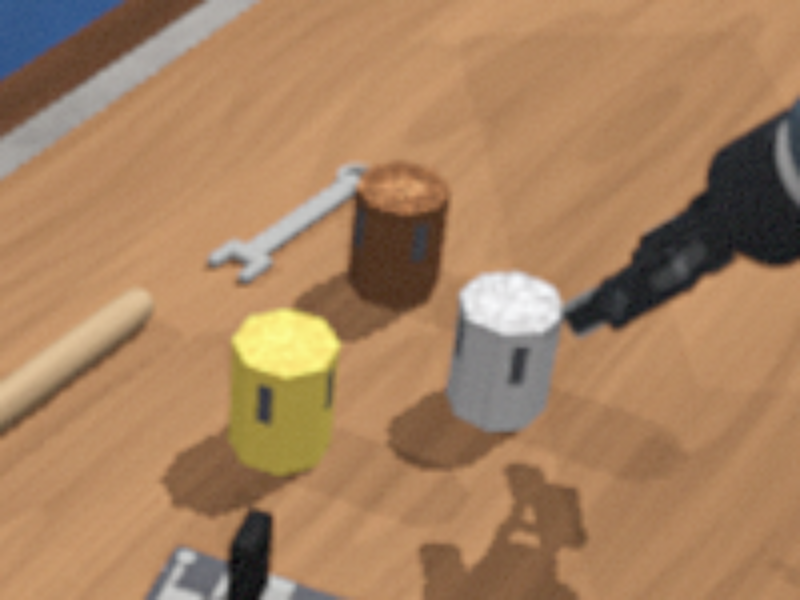

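Gripper tip is at (590,315), lined up with the silver housing at (505,350). Moving in along the approach direction.

Request:
carry_out(plan=[[[0.008, 0, -0.01, 0, 0, 0, 1], [0.016, -0.001, -0.019, 0, 0, 0, 1], [0.024, -0.002, -0.028, 0, 0, 0, 1], [0.03, -0.003, -0.035, 0, 0, 0, 1], [0.036, -0.003, -0.042, 0, 0, 0, 1]]])

```text
time_s: 2.23
eef_pos: [0.5164, -0.1681, 0.072]
eef_rot: [0.01, 0.943, -0.031, 0.332]
wrist_force: [0.1, 0.2, 0.2]
opening: 1.001
grasp_force: 0.0
```

Run:
```python
from h import *
G=[.5295,-.1675,.050];H=-4
steps(tool(G,H,40))
```

```text
t 2.23 q [-0.8   0.08  2.29  1.11  0.49 -0.1 ] op 1.001 p [ 0.5164 -0.1681  0.072 ]
[ 0.0291 -0.0006 -0.0411] [-0.004 -0.02  -0.006] calls>= 0.24
```

Request:
carry_out(plan=[[[0.008, 0, -0.011, 0, 0, 0, 1], [0.015, 0, -0.021, 0, 0, 0, 1], [0.022, 0, -0.031, 0, 0, 0, 1], [0.029, -0.001, -0.041, 0, 0, 0, 1], [0.029, -0.001, -0.041, 0, 0, 0, 1]]])

```text
time_s: 2.65
eef_pos: [0.5454, -0.1686, 0.0301]
eef_rot: [0.009, 0.943, -0.031, 0.332]
wrist_force: [-0.2, 0.1, 0.7]
opening: 1.002
grasp_force: 0.0
```

Request:
carry_out(plan=[[[0, 0, 0, 0, 0, 0, 0.4], [0, 0, 0, 0, 0, 0, 0.2], [0, 0, 0, 0, 0, 0, 0], [0, 0, 0, 0, 0, 0, 0], [0, 0, 0, 0, 0, 0, 0]]])

```text
time_s: 3.07
eef_pos: [0.545, -0.1691, 0.0319]
eef_rot: [0.01, 0.942, -0.03, 0.333]
wrist_force: [-4.1, 1.8, 7.2]
opening: 0.697
grasp_force: 59.3
```

Request:
carry_out(plan=[[[0, 0, 0, 0, 0, 0, 0], [0, 0, 0, 0, 0, 0, 0], [0, 0, 0, 0, 0, 0, 0], [0, 0, 0, 0, 0, 0, 0], [0, 0, 0, 0, 0, 0, 0]]])

```text
time_s: 3.48
eef_pos: [0.545, -0.1691, 0.0319]
eef_rot: [0.01, 0.942, -0.03, 0.333]
wrist_force: [-4.6, 1.4, 7.7]
opening: 0.694
grasp_force: 59.4
```

Run:
```python
from h import *
from bench import camera
c=camera("side");cv2.imwrite("pics/s2.png",cv2.resize(c["pixels"][100:250,240:440,::-1],(800,600)))
steps(tool([.44,-.3,.2],-15,0),tool([.44,-.33,.10],-25,-50),tool([.44,-.33,.032],-25,-50))
```

```text
t 3.53 q [-0.74  0.25  2.22  1.33  0.42 -0.3 ] op 0.698 p [ 0.545  -0.1691  0.0319]
[-0.105  -0.1309  0.1431] [ 0.109  0.672 -0.189] calls>= 1.13
[-0.0174 -0.0219 -0.0911] [ 0.299  0.821 -0.163] calls>= 1.42
[ 0.     0.    -0.068] [0. 0. 0.] calls>= 0.33
```

View pics/s2.png

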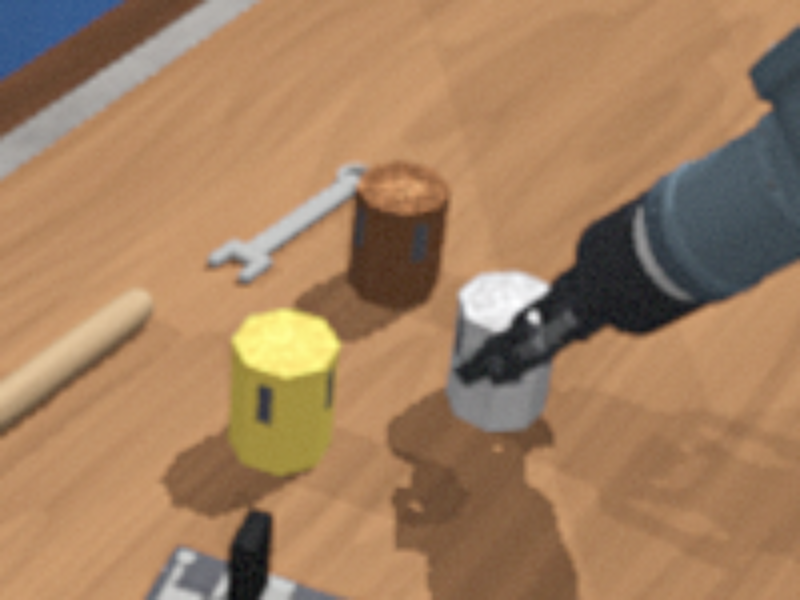

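Housing at (505,350) is gripped squarely between the fingers at 59 N. Next I lift it and rotate it toward the free area.

Request:
carry_out(plan=[[[0, 0, 0.01, 0, 0, 0, 0], [-0.002, -0.002, 0.03, 0, 0, 0, 0], [-0.006, -0.008, 0.055, 0, 0, 0, 0], [-0.012, -0.015, 0.08, 0, 0, 0, 0], [-0.02, -0.025, 0.11, 0, 0, 0, 0]]])

```text
time_s: 3.95
eef_pos: [0.5229, -0.1925, 0.1399]
eef_rot: [0.009, 0.943, -0.031, 0.33]
wrist_force: [0.7, -0.3, -2.3]
opening: 0.693
grasp_force: 59.0
```

Request:
carry_out(plan=[[[-0.008, -0.01, 0.008, 0.01, 0.067, -0.019, 0], [-0.017, -0.021, 0.016, 0.022, 0.134, -0.038, 0], [-0.025, -0.032, 0.024, 0.033, 0.201, -0.057, 0], [-0.034, -0.042, 0.032, 0.044, 0.268, -0.076, 0], [-0.042, -0.053, 0.04, 0.054, 0.336, -0.094, 0]]])

```text
time_s: 4.37
eef_pos: [0.481, -0.2472, 0.1811]
eef_rot: [0.006, 0.983, -0.083, 0.166]
wrist_force: [0.4, 0.8, -3.9]
opening: 0.691
grasp_force: 59.1
```

Request:
carry_out(plan=[[[-0.008, -0.01, 0.003, 0.01, 0.067, -0.019, 0], [-0.017, -0.021, 0.006, 0.022, 0.134, -0.038, 0], [-0.025, -0.032, 0.01, 0.033, 0.201, -0.057, 0], [-0.034, -0.042, 0.01, 0.044, 0.268, -0.076, 0], [-0.042, -0.053, 0.01, 0.054, 0.336, -0.094, 0]]])

```text
time_s: 4.78
eef_pos: [0.4396, -0.3003, 0.1912]
eef_rot: [0.001, 0.991, -0.131, -0.003]
wrist_force: [-0.7, 0.1, -3.5]
opening: 0.696
grasp_force: 59.1
```

Run:
```python
from h import *
steps(tool([.44,-.33,.10],-25,-51.1),tool([.44,-.33,.033],-25,-51.1))
```

```text
t 4.78 q [-0.82  0.13  1.75 -0.    1.27  1.01] op 0.696 p [ 0.4396 -0.3003  0.1912]
[-0.0173 -0.0214 -0.1069] [ 0.305  0.833 -0.163] calls>= 1.44
[ 0.     0.    -0.067] [0. 0. 0.] calls>= 0.32
```

Request:
carry_out(plan=[[[-0.002, -0.002, -0.01, 0.03, 0.083, -0.016, 0], [-0.003, -0.004, -0.021, 0.061, 0.167, -0.033, 0], [-0.005, -0.006, -0.032, 0.091, 0.25, -0.049, 0], [-0.007, -0.009, -0.042, 0.122, 0.333, -0.065, 0], [-0.009, -0.011, -0.053, 0.152, 0.417, -0.082, 0]]])

```text
time_s: 5.2
eef_pos: [0.4315, -0.3114, 0.1377]
eef_rot: [-0.047, 0.96, -0.168, -0.217]
wrist_force: [0.2, -0.2, -2.9]
opening: 0.698
grasp_force: 59.1
```

Request:
carry_out(plan=[[[-0.002, -0.002, -0.01, 0.03, 0.083, -0.016, 0], [-0.003, -0.004, -0.021, 0.061, 0.167, -0.033, 0], [-0.005, -0.006, -0.032, 0.091, 0.25, -0.049, 0], [-0.007, -0.009, -0.042, 0.122, 0.333, -0.065, 0], [-0.009, -0.011, -0.053, 0.152, 0.417, -0.082, 0]]])

```text
time_s: 5.62
eef_pos: [0.4228, -0.3225, 0.0844]
eef_rot: [-0.093, 0.881, -0.196, -0.421]
wrist_force: [-0.1, -0.5, -2.8]
opening: 0.694
grasp_force: 59.2
```

Run:
```python
from h import *
from bench import camera
c=camera("side");cv2.imwrite("pics/s3.png",cv2.resize(c["pixels"][40:240,240:507,::-1],(800,600)))
W=world(c);m=(c["pixels"].astype(int).min(2)>120)&(np.abs(W[...,0]-.43)<.09)&(np.abs(W[...,1]+.33)<.09)&(W[...,2]<.16)
P=W[m];print(m.sum(),np.nanmin(P,0),np.nanmax(P,0))
steps(tool([.44,-.33,.033],-25,-51.1))
```

```text
279 [ 0.40529555 -0.37160124  0.08706794] [ 0.47421649 -0.28083651  0.1362009 ]
t 5.67 q [-0.74  0.91  1.13 -0.25  1.97  1.28] op 0.696 p [ 0.4199 -0.3207  0.0766]
[ 0.0025 -0.0011 -0.0593] [-0.008 -0.013  0.002] calls>= 0.29
```

View pics/s3.png

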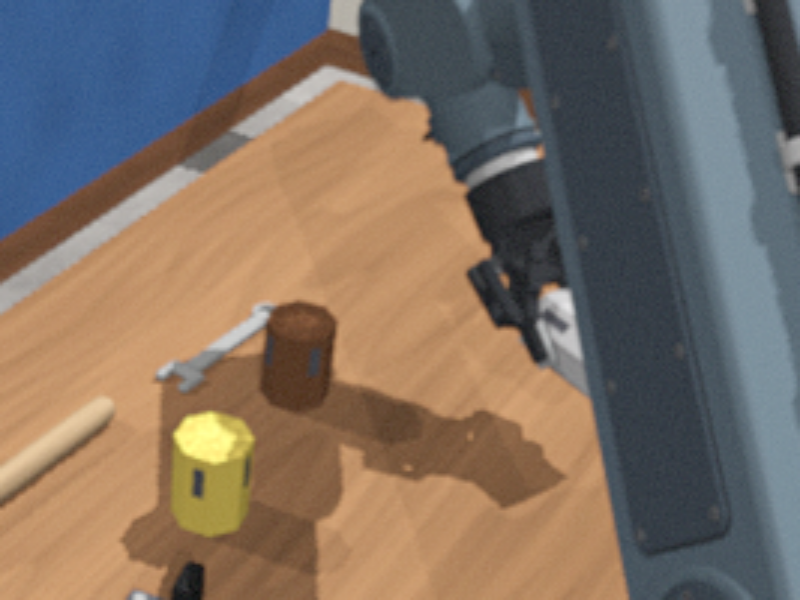

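Housing is held on its side at (570,340), base outward. By the grasp geometry, contact should come at TCP z≈0.0145.

Request:
carry_out(plan=[[[0, 0, -0.012, -0.003, -0.005, 0, 0], [0.001, 0, -0.026, -0.006, -0.01, 0.001, 0], [0.002, -0.001, -0.04, -0.008, -0.013, 0.002, 0], [0.002, -0.001, -0.05, -0.008, -0.013, 0.002, 0], [0.002, -0.001, -0.056, -0.008, -0.013, 0.002, 0]]])

```text
time_s: 6.08
eef_pos: [0.425, -0.323, 0.0291]
eef_rot: [-0.09, 0.886, -0.195, -0.412]
wrist_force: [-0.2, 0.1, -3.0]
opening: 0.699
grasp_force: 59.2
```

Request:
carry_out(plan=[[[0, 0, -0.001, 0, 0, 0, 0], [0, 0, -0.002, 0, 0, 0, 0], [0, 0, -0.003, 0, 0, 0, 0], [0, 0, -0.004, 0, 0, 0, 0], [0, 0, -0.004, 0, 0, 0, 0]]])

```text
time_s: 6.5
eef_pos: [0.4251, -0.3232, 0.0253]
eef_rot: [-0.09, 0.885, -0.195, -0.412]
wrist_force: [-0.1, 0.5, -3.5]
opening: 0.697
grasp_force: 59.2
```

Run:
```python
from h import *
steps(tool([.44,-.33,.033],-25,-51.1))
```

```text
t 6.5 q [-0.73  0.97  1.12 -0.24  1.89  1.3 ] op 0.697 p [ 0.4251 -0.3232  0.0253]
[-0.0027  0.0014 -0.008 ] [ 0.01   0.018 -0.002] calls>= 0.04
```

Request:
carry_out(plan=[[[0, 0, -0.003, 0.005, 0.009, 0, 0], [0, 0, -0.005, 0.01, 0.018, 0, 0], [0, 0, -0.007, 0.01, 0.018, 0, 0], [0, 0, -0.008, 0.01, 0.018, 0, 0], [0, 0, -0.009, 0.01, 0.018, 0, 0]]])

```text
time_s: 6.92
eef_pos: [0.4247, -0.3228, 0.017]
eef_rot: [-0.093, 0.88, -0.194, -0.423]
wrist_force: [-0.5, 2.0, 9.1]
opening: 0.697
grasp_force: 59.5
```

Request:
carry_out(plan=[[[0, 0, -0.0005, 0, 0, 0, 0], [0, 0, -0.001, 0, 0, 0, 0], [0, 0, -0.0015, 0, 0, 0, 0], [0, 0, -0.002, 0, 0, 0, 0], [0, 0, -0.002, 0, 0, 0, 0]]])

```text
time_s: 7.33
eef_pos: [0.4247, -0.3228, 0.017]
eef_rot: [-0.093, 0.88, -0.194, -0.423]
wrist_force: [-2.5, 2.4, 11.8]
opening: 0.698
grasp_force: 59.8
```

Request:
carry_out(plan=[[[0, 0, 0, 0, 0, 0, 0.4], [0, 0, 0, 0, 0, 0, 0.8], [0, 0, 0, 0, 0, 0, 1], [0, 0, 0, 0, 0, 0, 1], [0, 0, 0, 0, 0, 0, 1]]])

```text
time_s: 7.75
eef_pos: [0.4247, -0.3229, 0.0137]
eef_rot: [-0.093, 0.881, -0.194, -0.422]
wrist_force: [1.1, 0.1, 0.1]
opening: 1.002
grasp_force: 0.0
```

Request:
carry_out(plan=[[[0.008, -0.004, 0.007, 0, 0, 0, 1], [0.02, -0.009, 0.018, 0, 0, 0, 1], [0.036, -0.017, 0.032, 0, 0, 0, 1], [0.054, -0.025, 0.048, 0, 0, 0, 1], [0.075, -0.035, 0.067, 0, 0, 0, 1]]])

```text
time_s: 8.17
eef_pos: [0.4996, -0.3577, 0.0807]
eef_rot: [-0.094, 0.88, -0.194, -0.423]
wrist_force: [-1.0, -0.3, 0.2]
opening: 0.999
grasp_force: 0.0
```

Request:
carry_out(plan=[[[0, 0, 0.02, -0.05, -0.1, 0, 1], [0, 0, 0.045, -0.1, -0.2, 0, 1], [0, 0, 0.07, -0.15, -0.3, 0, 1], [0, 0, 0.1, -0.2, -0.4, 0, 1], [0, 0, 0.13, -0.25, -0.5, 0, 1]]])

```text
time_s: 8.58
eef_pos: [0.5, -0.3581, 0.2118]
eef_rot: [-0.028, 0.963, -0.216, -0.162]
wrist_force: [1.1, -0.8, 1.4]
opening: 0.999
grasp_force: 0.0
```

Run:
```python
from h import *
from bench import camera
for n in("top","wrist"):
    c=camera(n)
    W=world(c);px=c["pixels"].astype(int)
    cl=(np.hypot(W[...,0]-.44,W[...,1]+.33)<.1)&(W[...,2]>.015)&(W[...,2]<.075)&(px.max(2)-px.min(2)<40)
    if cl.sum()>50:
        m=big(cl);P=W[m]
        hi=P[P[:,2]>.052]
        print(n,m.sum(),P[:,2].max(),len(hi),cv2.minAreaRect((hi[:,:2]*1000).astype(np.float32)) if len(hi)>5 else 0,cv2.minAreaRect((P[:,:2]*1000).astype(np.float32)))
    im=cv2.resize(c["pixels"][:,:,::-1],(400,300)); 
    out=im if n=="top" else np.hstack([out,im])
cv2.imwrite("pics/s4.png",out)
steps()
```

```text
top 832 0.0644896296587365 497 ((431.9097900390625, -324.98504638671875), (45.69193649291992, 80.14358520507812), 66.37183380126953) ((431.7260437011719, -325.0145263671875), (60.951759338378906, 80.56591796875), 64.15667724609375)
wrist 3902 0.06239049502033028 2299 ((432.8079528808594, -326.4092102050781), (44.06911087036133, 80.73780059814453), 64.94034576416016) ((432.9992980957031, -326.35296630859375), (60.09725570678711, 81.05854797363281), 65.15044403076172)
t 8.68 q [-0.75  0.51  1.24 -0.12  1.69  1.26] op 0.999 p [ 0.5013 -0.3597  0.2207]
```

View pics/s4.png

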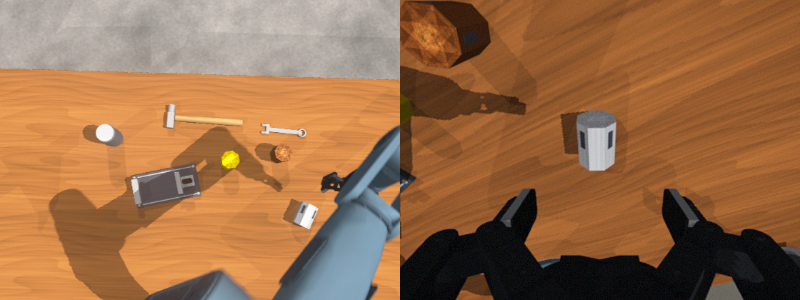

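The wrist view (right half) shows the housing lying on a flat at (597,142), slots at the outward (base) end. The top view shows it at (306,214). The measured centre is (0.4325,-0.326) with axis at -25°, as planned. Next is the regrasp 10 mm toward the mouth.

Run:
```python
from h import *
G=[.4235,-.322,.03]
steps(tool([.4235,-.322,.18],-25,8),tool(G,-25,32,-.065),tool(G,-25,32,.018))
```

```text
t 8.68 q [-0.75  0.51  1.24 -0.12  1.69  1.26] op 0.999 p [ 0.5013 -0.3597  0.2207]
[-0.0746  0.0362 -0.0654] [-0.176 -0.423  0.007] calls>= 0.73
[-0.0344  0.016  -0.0701] [-0.177 -0.38   0.   ] calls>= 0.67
[ 0.0399 -0.0186 -0.0704] [0. 0. 0.] calls>= 0.4
```

Request:
carry_out(plan=[[[-0.018, 0.009, -0.01, -0.044, -0.106, 0.002, 1], [-0.037, 0.018, -0.025, -0.088, -0.212, 0.003, 1], [-0.056, 0.027, -0.045, -0.132, -0.317, 0.005, 1], [-0.075, 0.036, -0.065, -0.176, -0.423, 0.007, 1], [-0.075, 0.036, -0.065, -0.176, -0.423, 0.007, 1]]])

```text
time_s: 9.1
eef_pos: [0.4098, -0.3047, 0.1297]
eef_rot: [0.001, 0.975, -0.216, 0.049]
wrist_force: [-3.7, 4.6, -5.2]
opening: 1.0
grasp_force: 0.0
```

Request:
carry_out(plan=[[[-0.009, 0.004, -0.015, -0.044, -0.095, 0, 1], [-0.018, 0.008, -0.035, -0.088, -0.19, 0, 1], [-0.026, 0.012, -0.053, -0.132, -0.285, 0, 1], [-0.034, 0.016, -0.07, -0.177, -0.38, 0, 1], [-0.034, 0.016, -0.07, -0.177, -0.38, 0, 1]]])

```text
time_s: 9.52
eef_pos: [0.3897, -0.3045, 0.0744]
eef_rot: [0.056, 0.941, -0.207, 0.262]
wrist_force: [0.5, 0.8, 0.5]
opening: 1.003
grasp_force: 0.0
```

Run:
```python
from h import *
G=[.4235,-.322,.03]
steps(tool(G,-25,32,.018))
```

```text
t 9.52 q [-1.14 -0.03  2.33  0.72  0.54  0.3 ] op 1.003 p [ 0.3897 -0.3045  0.0744]
[ 0.0425 -0.0215 -0.0597] [-0.01  -0.012 -0.004] calls>= 0.37
```

Request:
carry_out(plan=[[[0.008, -0.004, -0.01, -0.005, -0.006, -0.002, 1], [0.016, -0.008, -0.021, -0.01, -0.012, -0.004, 1], [0.022, -0.011, -0.03, -0.01, -0.012, -0.004, 1], [0.025, -0.013, -0.036, -0.01, -0.012, -0.004, 1], [0.025, -0.013, -0.036, -0.01, -0.012, -0.004, 1]]])

```text
time_s: 9.93
eef_pos: [0.416, -0.3185, 0.0385]
eef_rot: [0.059, 0.939, -0.208, 0.268]
wrist_force: [-1.1, 0.6, -0.1]
opening: 1.003
grasp_force: 0.0
```

Run:
```python
from h import *
G=[.4235,-.322,.03]
steps(tool(G,-25,32,.018))
from bench import camera
c=camera("wrist");W=world(c);px=c["pixels"].astype(int)
cl=(np.hypot(W[...,0]-.43,W[...,1]+.33)<.08)&(W[...,2]>.045)&(W[...,2]<.075)&(px.max(2)-px.min(2)<40)&(px.min(2)>80)
m=big(cl);P=W[m];print(m.sum(),np.median(P,0),cv2.minAreaRect((P[:,:2]*1000).astype(np.float32)))
```

```text
t 9.93 q [-1.09  0.14  2.27  0.89  0.43  0.16] op 1.003 p [ 0.416  -0.3185  0.0385]
[ 0.0161 -0.0076 -0.0238] [-0.002 -0.002 -0.001] calls>= 0.14
15677 [ 0.42694321 -0.32466462  0.05951379] ((432.7271728515625, -326.19390869140625), (56.68854522705078, 80.30458068847656), 65.01818084716797)
```

Housing hasn't moved. Finishing the approach and gripping.

Request:
carry_out(plan=[[[0.005, -0.002, -0.007, 0, 0, 0, 1], [0.01, -0.005, -0.014, 0, 0, 0, 1], [0.014, -0.007, -0.02, 0, 0, 0, 1], [0.016, -0.008, -0.024, 0, 0, 0, 1], [0.016, -0.008, -0.024, 0, 0, 0, 1]]])

```text
time_s: 10.4
eef_pos: [0.432, -0.3268, 0.0156]
eef_rot: [0.06, 0.939, -0.208, 0.268]
wrist_force: [-0.6, 0.5, -0.2]
opening: 1.003
grasp_force: 0.0
```

Request:
carry_out(plan=[[[0, 0, 0, 0, 0, 0, 0.5], [0, 0, 0, 0, 0, 0, 0.2], [0, 0, 0, 0, 0, 0, 0], [0, 0, 0, 0, 0, 0, 0], [0, 0, 0, 0, 0, 0, 0]]])

```text
time_s: 10.82
eef_pos: [0.4319, -0.3268, 0.0165]
eef_rot: [0.06, 0.939, -0.208, 0.269]
wrist_force: [-2.1, 2.3, 7.6]
opening: 0.691
grasp_force: 64.8
```

Request:
carry_out(plan=[[[0, 0, 0, 0, 0, 0, 0], [0, 0, 0, 0, 0, 0, 0], [0, 0, 0, 0, 0, 0, 0], [0, 0, 0, 0, 0, 0, 0], [0, 0, 0, 0, 0, 0, 0]]])

```text
time_s: 11.23
eef_pos: [0.4319, -0.3268, 0.0165]
eef_rot: [0.06, 0.939, -0.208, 0.269]
wrist_force: [-2.9, 3.6, 6.9]
opening: 0.689
grasp_force: 64.8
```

Run:
```python
from h import *
from bench import get_obs
o=get_obs();w=o["eef_rot"];R=Ro.from_quat([w[1],w[2],w[3],w[0]]).as_matrix();a=R[:,2]
print("heading of closing axis",np.degrees(np.arctan2(R[1,1],R[0,1])),"its z",R[2,1],"tilt",np.degrees(np.arctan2(np.hypot(*a[:2]),-a[2])),o["eef_pos"],o["opening"])
```

```text
heading of closing axis -114.96652660246474 its z 0.000996239964027576 tilt 31.99128387037421 [ 0.43192001 -0.32682348  0.01650602] 0.6891649255643522
```

Run:
```python
from h import *
A=tool([.43,-.30,.18],-22,25,0);B=tool([.47,-.06,.23],-5,-10,0);C=tool([.506,.199,.15],12.7,-58,0);D=tool([.506,.199,.065],12.7,-58,0)
steps(A,B,C,D)
```

```text
t 11.23 q [-1.06  0.23  2.23  0.99  0.38  0.07] op 0.689 p [ 0.4319 -0.3268  0.0165]
[-0.0019  0.0268  0.1635] [0.05  0.112 0.052] calls>= 0.8
[0.04 0.24 0.05] [0.143 0.596 0.287] calls>= 1.19
[ 0.036  0.259 -0.08 ] [-0.056  0.839  0.291] calls>= 1.42
[ 0.     0.    -0.085] [0. 0. 0.] calls>= 0.41
```

Request:
carry_out(plan=[[[0, 0, 0.02, 0, 0, 0, 0], [0, 0.004, 0.05, 0.01, 0.02, 0.01, 0], [0, 0.01, 0.085, 0.025, 0.05, 0.025, 0], [-0.001, 0.018, 0.125, 0.038, 0.08, 0.038, 0], [-0.002, 0.027, 0.163, 0.05, 0.112, 0.052, 0]]])

```text
time_s: 11.65
eef_pos: [0.4278, -0.2991, 0.1796]
eef_rot: [0.041, 0.959, -0.187, 0.209]
wrist_force: [3.7, -0.4, -2.5]
opening: 0.687
grasp_force: 67.1
```

Request:
carry_out(plan=[[[0.004, 0.024, 0.005, 0.014, 0.06, 0.029, 0], [0.008, 0.048, 0.01, 0.028, 0.119, 0.057, 0], [0.012, 0.072, 0.015, 0.043, 0.179, 0.086, 0], [0.016, 0.096, 0.02, 0.057, 0.238, 0.115, 0], [0.02, 0.12, 0.025, 0.071, 0.298, 0.143, 0]]])

```text
time_s: 12.07
eef_pos: [0.449, -0.1787, 0.2041]
eef_rot: [0.019, 0.991, -0.117, 0.061]
wrist_force: [1.3, -0.4, -3.2]
opening: 0.695
grasp_force: 67.0
```

Request:
carry_out(plan=[[[0.004, 0.024, 0.005, 0.014, 0.06, 0.029, 0], [0.008, 0.048, 0.01, 0.028, 0.119, 0.057, 0], [0.012, 0.072, 0.015, 0.043, 0.179, 0.086, 0], [0.016, 0.096, 0.02, 0.057, 0.238, 0.115, 0], [0.02, 0.12, 0.025, 0.071, 0.298, 0.143, 0]]])

```text
time_s: 12.48
eef_pos: [0.4693, -0.0587, 0.2289]
eef_rot: [-0.003, 0.995, -0.044, -0.089]
wrist_force: [-0.0, 0.2, -3.9]
opening: 0.694
grasp_force: 67.0
```

Run:
```python
from h import *
steps(tool([.506,.199,.15],12.7,-58,0))
```

```text
t 12.48 q [-0.34  0.09  1.73 -0.05  1.5   1.32] op 0.694 p [ 0.4693 -0.0587  0.2289]
[ 0.0367  0.2577 -0.0789] [-0.055  0.835  0.29 ] calls>= 1.42
```

Request:
carry_out(plan=[[[0.004, 0.026, 0, -0.006, 0.084, 0.029, 0], [0.007, 0.052, 0, -0.011, 0.167, 0.058, 0], [0.011, 0.077, 0, -0.017, 0.251, 0.087, 0], [0.014, 0.103, 0, -0.022, 0.334, 0.116, 0], [0.018, 0.129, 0, -0.028, 0.418, 0.145, 0]]])

```text
time_s: 12.9
eef_pos: [0.4878, 0.0701, 0.2287]
eef_rot: [0.027, 0.955, 0.027, -0.293]
wrist_force: [0.4, -1.1, -3.1]
opening: 0.692
grasp_force: 67.1
```

Request:
carry_out(plan=[[[0.004, 0.026, -0.005, -0.006, 0.084, 0.029, 0], [0.007, 0.052, -0.015, -0.011, 0.167, 0.058, 0], [0.011, 0.077, -0.03, -0.017, 0.251, 0.087, 0], [0.014, 0.103, -0.045, -0.022, 0.334, 0.116, 0], [0.018, 0.129, -0.06, -0.028, 0.418, 0.145, 0]]])

```text
time_s: 13.32
eef_pos: [0.506, 0.199, 0.1677]
eef_rot: [0.055, 0.869, 0.096, -0.482]
wrist_force: [0.5, -0.6, -3.3]
opening: 0.694
grasp_force: 67.2
```

Run:
```python
from h import *
from bench import camera
steps(tool([.506,.199,.065],12.7,-58,0))
c=camera("side");cv2.imwrite("pics/s5.png",cv2.resize(c["pixels"][150:350,180:447,::-1],(800,600)))
steps(tool([.506,.199,.065],12.7,-58,0))
```

```text
t 13.32 q [ 0.18  0.9   1.   -0.05  2.25  1.52] op 0.694 p [0.506  0.199  0.1677]
[-0.     -0.     -0.1027] [ 0.002  0.    -0.001] calls>= 0.49
t 13.37 q [ 0.19  0.93  0.99 -0.04  2.25  1.52] op 0.688 p [0.5021 0.2033 0.1558]
[ 0.0039 -0.0043 -0.0908] [ 0.003 -0.023 -0.006] calls>= 0.44
```

View pics/s5.png

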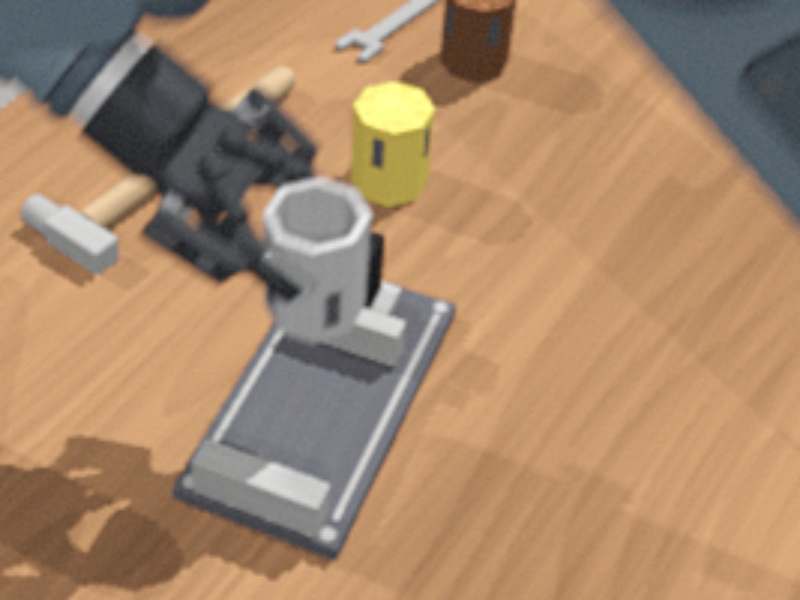

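Housing is held mouth-up at (320,255) in the crop, with slots low, directly over the bed between the jaws. Lowering to TCP z≈0.062 and then slowly to contact at ≈0.054.

Request:
carry_out(plan=[[[0, 0, -0.025, 0.001, 0, 0, 0], [0, 0, -0.052, 0.002, 0, 0, 0], [0, 0, -0.078, 0.002, 0, -0.001, 0], [0, 0, -0.098, 0.002, 0, -0.001, 0], [0, 0, -0.105, 0.002, 0, -0.001, 0]]])

```text
time_s: 13.78
eef_pos: [0.5037, 0.1975, 0.0594]
eef_rot: [0.053, 0.869, 0.096, -0.483]
wrist_force: [-0.6, 0.4, -3.9]
opening: 0.687
grasp_force: 67.2
```

Request:
carry_out(plan=[[[0, 0, -0.001, 0, 0, 0, 0], [0, 0, -0.002, 0, 0, 0, 0], [0, 0, -0.003, 0, 0, 0, 0], [0, 0, -0.004, 0, 0, 0, 0], [0, 0, -0.005, 0, 0, 0, 0]]])

```text
time_s: 14.2
eef_pos: [0.5067, 0.1982, 0.0602]
eef_rot: [0.053, 0.871, 0.096, -0.48]
wrist_force: [0.5, -0.3, -3.6]
opening: 0.692
grasp_force: 67.2
```

Run:
```python
from h import *
steps(tool([.506,.199,.054],12.7,-58,0))
```

```text
t 14.2 q [ 0.18  1.04  0.98 -0.04  2.12  1.53] op 0.692 p [0.5067 0.1982 0.0602]
[-0.0007  0.0008 -0.0062] [-0.001  0.005  0.002] calls>= 0.03
```

Request:
carry_out(plan=[[[0, 0, -0.001, 0, 0.002, 0.001, 0], [0, 0, -0.002, 0, 0.004, 0.002, 0], [-0.001, 0.001, -0.004, 0, 0.005, 0.002, 0], [-0.001, 0.001, -0.005, 0, 0.005, 0.002, 0], [-0.001, 0.001, -0.005, 0, 0.005, 0.002, 0]]])

```text
time_s: 14.62
eef_pos: [0.5051, 0.199, 0.0552]
eef_rot: [0.054, 0.869, 0.097, -0.483]
wrist_force: [0.1, -1.4, 4.9]
opening: 0.692
grasp_force: 67.7
```

Request:
carry_out(plan=[[[0, 0, -0.0005, 0, 0, 0, 0], [0, 0, -0.001, 0, 0, 0, 0], [0, 0, -0.0015, 0, 0, 0, 0], [0, 0, -0.002, 0, 0, 0, 0], [0, 0, -0.002, 0, 0, 0, 0]]])

```text
time_s: 15.03
eef_pos: [0.5051, 0.199, 0.0552]
eef_rot: [0.054, 0.868, 0.097, -0.484]
wrist_force: [-0.3, -1.2, 13.5]
opening: 0.69
grasp_force: 68.1
```

Seated on the bed (13 N, z as predicted). Releasing and backing out along the tool axis.

Request:
carry_out(plan=[[[0, 0, 0.001, 0, 0, 0, 0.75], [0, 0, 0.002, 0, 0, 0, 0.85], [0, 0, 0.002, 0, 0, 0, 0.92], [0, 0, 0.002, 0, 0, 0, 0.92], [0, 0, 0.002, 0, 0, 0, 0.92]]])

```text
time_s: 15.45
eef_pos: [0.5046, 0.1991, 0.0536]
eef_rot: [0.053, 0.868, 0.097, -0.483]
wrist_force: [-0.3, -0.1, 0.3]
opening: 0.924
grasp_force: 0.0
```

Request:
carry_out(plan=[[[0.008, 0.002, 0.005, 0, 0, 0, 0.92], [0.022, 0.005, 0.014, 0, 0, 0, 0.92], [0.04, 0.009, 0.026, 0, 0, 0, 0.92], [0.06, 0.0135, 0.04, 0, 0, 0, 0.92], [0.085, 0.019, 0.056, 0, 0, 0, 0.92]]])

```text
time_s: 15.87
eef_pos: [0.5896, 0.2182, 0.11]
eef_rot: [0.053, 0.868, 0.097, -0.484]
wrist_force: [0.8, 0.8, 0.2]
opening: 0.92
grasp_force: 0.0
```

Request:
carry_out(plan=[[[0, 0, 0.03, 0, -0.1, 0, 0.92], [0, 0, 0.06, 0, -0.2, 0, 0.92], [0, 0, 0.1, 0, -0.3, 0, 0.92], [0, 0, 0.14, 0, -0.4, 0, 0.92], [0, 0, 0.15, 0, -0.4, 0, 0.92]]])

```text
time_s: 16.28
eef_pos: [0.5917, 0.2196, 0.2713]
eef_rot: [0.071, 0.95, 0.085, -0.291]
wrist_force: [-0.5, -0.1, 3.3]
opening: 0.919
grasp_force: 0.0
```

Run:
```python
from h import *
from bench import camera
for n in("side","top"):
    c=camera(n);W=world(c)
    cv2.imwrite(f"pics/s6{n}.png",cv2.resize(c["pixels"][150:350,180:447,::-1],(800,600)))
    m=(np.hypot(W[...,0]-.52,W[...,1]-.2)<.06)&(W[...,2]>.08)&(W[...,2]<.105)
    P=W[big(m)];print(n,len(P),np.round(cv2.minAreaRect((P[:,:2]*1000).astype(np.float32))[:2],1),np.median(P[:,2]))
    f=(np.hypot(W[...,0]-.543,W[...,1]-.099)<.04)&(W[...,2]>.08);print("fin",cv2.minAreaRect((W[f][:,:2]*1000).astype(np.float32)))
steps()
```

```text
side 454 [[518.7 203.3]
 [ 60.6  61.4]] 0.09190692468772105
fin ((544.3190307617188, 99.70576477050781), (15.899986267089844, 35.08937072753906), 10.548266410827637)
top 185 [[517.4 201.7]
 [ 60.1  59.8]] 0.0929328082792178
fin ((542.8482055664062, 98.70374298095703), (15.823378562927246, 33.599056243896484), 12.905068397521973)
t 16.38 q [ 0.2   0.74  0.87 -0.08  2.14  1.57] op 0.923 p [0.5911 0.2189 0.2666]
```

View pics/s6side.png

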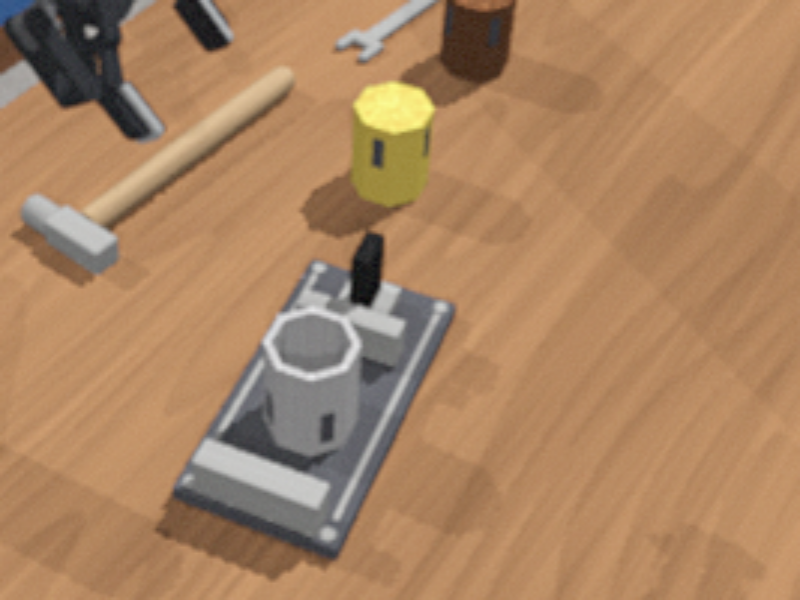

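Housing stands mouth-up on the bed at (312,380), centred between the jaws. Its centre is measured at (0.518,0.2025), rim z≈0.093. The fin is at (368,268). Now I pinch the fin from above.

Run:
```python
from h import *
steps(tool([.543,.0987,.20],102.7,0,0),tool([.543,.0987,.05],102.7,0,0))
```

```text
t 16.38 q [ 0.2   0.74  0.87 -0.08  2.14  1.57] op 0.923 p [0.5911 0.2189 0.2666]
[-0.0481 -0.1202 -0.0666] [ 0.623 -0.292  1.557] calls>= 2.72
[ 0.    0.   -0.15] [0. 0. 0.] calls>= 0.72
```

Request:
carry_out(plan=[[[-0.003, -0.008, -0.001, 0.042, -0.019, 0.104, 1], [-0.006, -0.016, -0.003, 0.083, -0.039, 0.208, 1], [-0.01, -0.024, -0.006, 0.125, -0.058, 0.311, 1], [-0.013, -0.032, -0.01, 0.166, -0.078, 0.415, 1], [-0.016, -0.04, -0.015, 0.208, -0.097, 0.519, 1]]])

```text
time_s: 16.8
eef_pos: [0.5731, 0.1778, 0.243]
eef_rot: [0.052, 0.908, 0.354, -0.217]
wrist_force: [0.1, -0.3, 0.6]
opening: 1.001
grasp_force: 0.0
```

Request:
carry_out(plan=[[[-0.003, -0.008, -0.005, 0.042, -0.019, 0.104, 1], [-0.006, -0.016, -0.01, 0.083, -0.039, 0.208, 1], [-0.01, -0.024, -0.015, 0.125, -0.058, 0.311, 1], [-0.013, -0.032, -0.02, 0.166, -0.078, 0.415, 1], [-0.016, -0.04, -0.025, 0.208, -0.097, 0.519, 1]]])

```text
time_s: 17.22
eef_pos: [0.5567, 0.1379, 0.2179]
eef_rot: [0.028, 0.797, 0.592, -0.115]
wrist_force: [1.0, -0.4, -0.8]
opening: 1.001
grasp_force: 0.0
```

Request:
carry_out(plan=[[[-0.003, -0.008, -0.005, 0.042, -0.019, 0.104, 1], [-0.006, -0.016, -0.01, 0.083, -0.039, 0.208, 1], [-0.01, -0.024, -0.015, 0.125, -0.058, 0.311, 1], [-0.013, -0.032, -0.02, 0.166, -0.078, 0.415, 1], [-0.016, -0.04, -0.025, 0.208, -0.097, 0.519, 1]]])

```text
time_s: 17.63
eef_pos: [0.5406, 0.0979, 0.1931]
eef_rot: [0.003, 0.622, 0.783, -0.004]
wrist_force: [-0.0, 0.4, -0.2]
opening: 0.995
grasp_force: 0.0
```

Request:
carry_out(plan=[[[0, 0, 0, 0, 0, 0, 1], [0, 0, 0, 0, 0, 0, 1], [0, 0, 0, 0, 0, 0, 1], [0, 0, 0, 0, 0, 0, 1], [0, 0, 0, 0, 0, 0, 1]]])

```text
time_s: 18.05
eef_pos: [0.5421, 0.0987, 0.1949]
eef_rot: [0.004, 0.625, 0.781, -0.004]
wrist_force: [-0.3, -0.1, 0.4]
opening: 0.999
grasp_force: 0.0
```

Run:
```python
from h import *
steps(tool([.543,.0987,.11],102.7,0,0),tool([.543,.0987,.05],102.7,0,0))
```

```text
t 18.05 q [-0.03  0.16  1.7  -0.01  1.27 -0.25] op 0.999 p [0.5421 0.0987 0.1949]
[ 0.0009 -0.     -0.0849] [0.011 0.001 0.   ] calls>= 0.41
[ 0.    0.   -0.06] [0. 0. 0.] calls>= 0.29
```

Request:
carry_out(plan=[[[0, 0, -0.02, 0.011, 0.001, 0, 1], [0.001, 0, -0.045, 0.011, 0.001, 0, 1], [0.001, 0, -0.07, 0.011, 0.001, 0, 1], [0.001, 0, -0.085, 0.011, 0.001, 0, 1], [0.001, 0, -0.095, 0.011, 0.001, 0, 1]]])

```text
time_s: 18.47
eef_pos: [0.5417, 0.0987, 0.0977]
eef_rot: [-0.001, 0.624, 0.781, -0.001]
wrist_force: [-1.7, 0.7, 0.6]
opening: 1.003
grasp_force: 0.0
```

Request:
carry_out(plan=[[[0, 0, -0.012, 0, 0, 0, 1], [0, 0, -0.024, 0, 0, 0, 1], [0, 0, -0.036, 0, 0, 0, 1], [0, 0, -0.045, 0, 0, 0, 1], [0, 0, -0.048, 0, 0, 0, 1]]])

```text
time_s: 18.88
eef_pos: [0.5419, 0.0981, 0.0503]
eef_rot: [-0.001, 0.624, 0.781, -0.001]
wrist_force: [0.9, 0.4, 0.1]
opening: 0.999
grasp_force: 0.0
```

Request:
carry_out(plan=[[[0, 0, 0, 0, 0, 0, 0.6], [0, 0, 0, 0, 0, 0, 0.3], [0, 0, 0, 0, 0, 0, 0], [0, 0, 0, 0, 0, 0, 0], [0, 0, 0, 0, 0, 0, 0]]])

```text
time_s: 19.3
eef_pos: [0.5433, 0.098, 0.0526]
eef_rot: [0.0, 0.624, 0.781, 0.0]
wrist_force: [-0.3, -0.2, -0.8]
opening: 0.299
grasp_force: 0.0
```

Request:
carry_out(plan=[[[0, 0, 0, 0, 0, 0, 0], [0, 0, 0, 0, 0, 0, 0], [0, 0, 0, 0, 0, 0, 0], [0, 0, 0, 0, 0, 0, 0], [0, 0, 0, 0, 0, 0, 0]]])

```text
time_s: 19.72
eef_pos: [0.5443, 0.0982, 0.0528]
eef_rot: [0.001, 0.624, 0.781, 0.001]
wrist_force: [4.6, 0.7, -0.8]
opening: 0.179
grasp_force: 61.9
```

Request:
carry_out(plan=[[[-0.0009, 0.0039, 0, 0, 0, 0, 0], [-0.0022, 0.0098, 0, 0, 0, 0, 0], [-0.0037, 0.0166, 0, 0, 0, 0, 0], [-0.0053, 0.0234, 0, 0, 0, 0, 0], [-0.0066, 0.0293, 0, 0, 0, 0, 0]]])

```text
time_s: 20.13
eef_pos: [0.5378, 0.127, 0.0528]
eef_rot: [0.002, 0.624, 0.781, 0.001]
wrist_force: [5.8, -2.3, -1.6]
opening: 0.182
grasp_force: 61.9
```

Request:
carry_out(plan=[[[-0.0013, 0.0059, 0, 0, 0, 0, 0], [-0.0026, 0.0117, 0, 0, 0, 0, 0], [-0.004, 0.0176, 0, 0, 0, 0, 0], [-0.005, 0.022, 0, 0, 0, 0, 0], [-0.0057, 0.0254, 0, 0, 0, 0, 0]]])

```text
time_s: 20.55
eef_pos: [0.5321, 0.1522, 0.0528]
eef_rot: [0.002, 0.624, 0.781, 0.001]
wrist_force: [4.8, -4.6, -0.0]
opening: 0.177
grasp_force: 62.0
```

Request:
carry_out(plan=[[[-0.0005, 0.0024, 0, 0, 0, 0, 0], [-0.0011, 0.0049, 0, 0, 0, 0, 0], [-0.0017, 0.0073, 0, 0, 0, 0, 0], [-0.0022, 0.0098, 0, 0, 0, 0, 0], [-0.0026, 0.0117, 0, 0, 0, 0, 0]]])

```text
time_s: 20.97
eef_pos: [0.5295, 0.1637, 0.0528]
eef_rot: [0.002, 0.624, 0.781, 0.001]
wrist_force: [4.8, -4.9, -0.4]
opening: 0.178
grasp_force: 62.1
```

Request:
carry_out(plan=[[[-0.0002, 0.001, 0, 0, 0, 0, 0], [-0.0004, 0.002, 0, 0, 0, 0, 0], [-0.0007, 0.0029, 0, 0, 0, 0, 0], [-0.0009, 0.0039, 0, 0, 0, 0, 0], [-0.0009, 0.0039, 0, 0, 0, 0, 0]]])

```text
time_s: 21.38
eef_pos: [0.5286, 0.1676, 0.0528]
eef_rot: [0.002, 0.624, 0.781, 0.001]
wrist_force: [4.3, -3.0, -0.5]
opening: 0.179
grasp_force: 61.9
```

Request:
carry_out(plan=[[[-0.0001, 0.0005, 0, 0, 0, 0, 0], [-0.0002, 0.001, 0, 0, 0, 0, 0], [-0.0003, 0.0015, 0, 0, 0, 0, 0], [-0.0004, 0.002, 0, 0, 0, 0, 0], [-0.0004, 0.002, 0, 0, 0, 0, 0]]])

```text
time_s: 21.8
eef_pos: [0.5282, 0.1691, 0.0528]
eef_rot: [0.002, 0.624, 0.781, 0.0]
wrist_force: [4.6, -5.0, -0.0]
opening: 0.18
grasp_force: 62.0
```

Request:
carry_out(plan=[[[-0.0001, 0.0003, 0, 0, 0, 0, 0], [-0.0001, 0.0006, 0, 0, 0, 0, 0], [-0.0002, 0.0008, 0, 0, 0, 0, 0], [-0.0002, 0.001, 0, 0, 0, 0, 0], [-0.0002, 0.001, 0, 0, 0, 0, 0]]])

```text
time_s: 22.22
eef_pos: [0.5282, 0.1691, 0.0528]
eef_rot: [0.002, 0.624, 0.781, -0.0]
wrist_force: [4.8, -11.0, 0.2]
opening: 0.177
grasp_force: 62.1
```

Jaw has stopped at about 73 mm of travel and the force is rising. Pressing on to about 35 N.

Request:
carry_out(plan=[[[-0.0002, 0.0008, 0, 0, 0, 0, 0], [-0.0003, 0.0016, 0, 0, 0, 0, 0], [-0.0005, 0.0023, 0, 0, 0, 0, 0], [-0.0007, 0.003, 0, 0, 0, 0, 0], [-0.0007, 0.003, 0, 0, 0, 0, 0]]])

```text
time_s: 22.63
eef_pos: [0.5282, 0.1691, 0.0528]
eef_rot: [0.004, 0.624, 0.781, -0.002]
wrist_force: [6.1, -24.6, 0.2]
opening: 0.179
grasp_force: 62.0
```

Run:
```python
from h import *
steps(tool([.5282,.1691,.0528],102.7,0,0))
```

```text
t 22.63 q [ 0.1   0.36  1.78 -0.01  0.99 -0.12] op 0.179 p [0.5282 0.1691 0.0528]
[-0. -0.  0.] [ 0.008  0.004 -0.   ] calls>= 0.01
```

Request:
carry_out(plan=[[[-0.0001, 0.0006, 0, 0, 0, 0, 0], [-0.0003, 0.0012, 0, 0, 0, 0, 0], [-0.0004, 0.0019, 0, 0, 0, 0, 0], [-0.0006, 0.0025, 0, 0, 0, 0, 0], [-0.0006, 0.0025, 0, 0, 0, 0, 0]]])

```text
time_s: 23.05
eef_pos: [0.5282, 0.1692, 0.0528]
eef_rot: [0.005, 0.625, 0.781, -0.003]
wrist_force: [6.6, -35.7, 0.6]
opening: 0.181
grasp_force: 62.0
```

Request:
carry_out(plan=[[[0, 0, 0, 0, 0, 0, 0], [0, 0, 0, 0, 0, 0, 0], [0, 0, 0, 0, 0, 0, 0], [0, 0, 0, 0, 0, 0, 0], [0, 0, 0, 0, 0, 0, 0]]])

```text
time_s: 23.47
eef_pos: [0.5283, 0.1692, 0.0528]
eef_rot: [0.005, 0.625, 0.781, -0.003]
wrist_force: [7.0, -34.4, -0.3]
opening: 0.178
grasp_force: 62.0
```

Pressed firmly at 35 N. I ease most of the load (no pull-back), open, and rise straight up.

Request:
carry_out(plan=[[[0.0003, -0.0015, 0, 0, 0, 0, 0], [0.0007, -0.003, 0, 0, 0, 0, 0], [0.0009, -0.004, 0, 0, 0, 0, 0], [0.0009, -0.004, 0, 0, 0, 0, 0.3], [0.0009, -0.004, 0, 0, 0, 0, 0.5]]])

```text
time_s: 23.88
eef_pos: [0.5261, 0.1725, 0.0521]
eef_rot: [-0.0, 0.625, 0.781, 0.0]
wrist_force: [-0.5, 0.7, -0.1]
opening: 0.428
grasp_force: 0.0
```

Request:
carry_out(plan=[[[0, 0, 0, 0, 0, 0, 0.7], [0, 0, 0, 0, 0, 0, 0.7], [0, 0, 0.01, 0, 0, 0, 0.7], [0, 0, 0.03, 0, 0, 0, 0.7], [0, 0, 0.06, 0, 0, 0, 0.7]]])

```text
time_s: 24.3
eef_pos: [0.5236, 0.173, 0.1106]
eef_rot: [-0.002, 0.624, 0.781, -0.002]
wrist_force: [-0.8, -0.2, -0.5]
opening: 0.705
grasp_force: 0.0
```

Request:
carry_out(plan=[[[0, -0.01, 0.03, 0, 0, 0, 0.7], [-0.01, -0.03, 0.06, 0, 0, 0, 0.7], [-0.02, -0.06, 0.09, 0, 0, 0, 0.7], [-0.04, -0.1, 0.12, 0, 0, 0, 0.7], [-0.06, -0.14, 0.13, 0, 0, 0, 0.7]]])

```text
time_s: 24.72
eef_pos: [0.4743, 0.0475, 0.2408]
eef_rot: [0.002, 0.623, 0.782, 0.002]
wrist_force: [0.6, -0.3, -0.1]
opening: 0.702
grasp_force: 0.0
```

Request:
carry_out(plan=[[[0, 0, 0, 0, 0, 0, 0.7], [0, 0, 0, 0, 0, 0, 0.7], [0, 0, 0, 0, 0, 0, 0.7], [0, 0, 0, 0, 0, 0, 0.7], [0, 0, 0, 0, 0, 0, 0.7]]])

```text
time_s: 25.13
eef_pos: [0.4732, 0.0488, 0.2359]
eef_rot: [-0.001, 0.624, 0.782, -0.0]
wrist_force: [-0.7, -0.2, 0.3]
opening: 0.696
grasp_force: 0.0
```

Run:
```python
from h import *
from bench import camera
o=[]
for n,(r,s) in dict(side=(150,180),top=(130,150)).items():
    c=camera(n);W=world(c)
    o.append(cv2.resize(c["pixels"][r:r+200,s:s+200,::-1],(400,400)))
    m=(np.hypot(W[...,0]-.512,W[...,1]-.237)<.06)&(W[...,2]>.08)&(W[...,2]<.105)
    P=W[big(m)];print(n,len(P),cv2.minAreaRect((P[:,:2]*1000).astype(np.float32)),np.median(P[:,2]))
    for q,lo,hi in(("fin",.08,.11),):
        f=(np.hypot(W[...,0]-.528,W[...,1]-.169)<.025)&(W[...,2]>lo)&(W[...,2]<hi);print(q,cv2.minAreaRect((W[f][:,:2]*1000).astype(np.float32)))
cv2.imwrite("pics/s7.png",np.hstack(o))
steps()
```

```text
side 483 ((510.20855712890625, 238.55352783203125), (60.513160705566406, 62.111167907714844), 13.930234909057617) 0.09169188050494115
fin ((527.356201171875, 172.04391479492188), (15.780977249145508, 35.17128372192383), 14.05325698852539)
top 200 ((509.26971435546875, 236.9512176513672), (59.96959686279297, 59.675079345703125), 58.165565490722656) 0.09282413913713439
fin ((526.9049072265625, 169.28451538085938), (15.361129760742188, 33.32453155517578), 12.257739067077637)
t 25.23 q [-0.15 -0.05  1.84  0.    1.35 -0.37] op 0.7 p [0.4732 0.0487 0.2359]
```

View pics/s7.png

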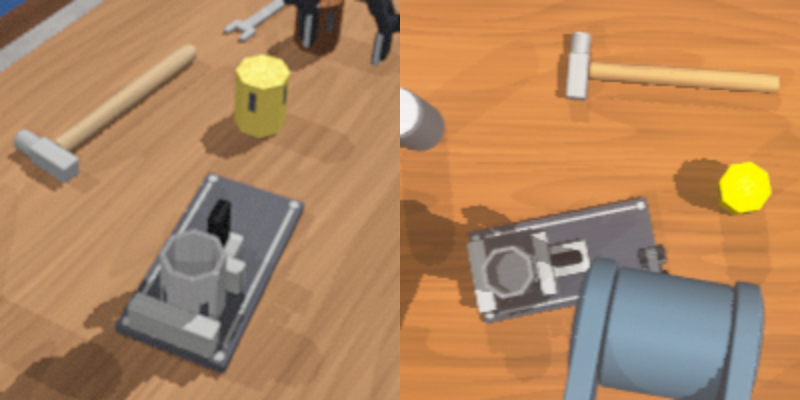

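The final view shows the housing mouth-up and clamped between both jaws, at (190,270) in the side half and (507,270) in the top half. The fin travelled 72.4 mm, so the gap is about 60 mm. The housing centre is 30 mm from the fixed face, and the robot is clear.

```bash
python3 -c "
from bench import *
print(hand_in())"
```

```text
the job is handed in; nothing more can be done
None
```

The job is handed in: the silver housing stands mouth-up on the holder bed, held flat-sided between both jaws (gap about 60 mm, pressed with about 35 N), with the hammer, wrench and can never touched.

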